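# Slide the loaded parts tray home in the bench rack

## Task

Put the loaded parts tray away: lift it by its handle and slide it, either end first, into the empty bay of the two bench racks, fully home so that it drops behind the raised threshold and lies flat on the bay's floor, with the carton and the torch still in it. Do not ram it into the rack or tip its contents out, and leave the paint can, the spray can and the tape roll where they stand.

Things in the scene. Friction and masses are not known exactly. Their poses are not given: they have to be found in the camera images.
- tray: Loose dark steel tote tray, loaded, 150 long (its x) x 110 wide (y), walls 35 high, walls and floor 4 thick, both ends alike. A 30 high divider runs along its middle, with a carrying handle above it (see tray_handle). 0.28 to 0.46 kg, loaded under 1 kg. Origin: centre of the underside, z up.
- rack: Fixed grey steel bench rack, 134 wide, 200 high, whose lower bay is EMPTY. Origin: on the bench straight under the centre of a tray that is home; x points into the bay, whose mouth faces -x (to the robot). Bay floor at z 12, 118 wide between the side walls. Back stop posts at x 78, so a home tray has about 3 play either way. The back is open between the posts.
- tray_handle (a point): Centre of the tray's handle bar, 77 above the tray's underside. The bar runs along the tray's x: 114 long, 14 wide (y), 16 tall, on two 14 x 14 posts centred 64 either way along x.
- mouth (a point): Middle of the mouth's front plane (x -84 of the rack) on top of the raised threshold, z 17; axes as the rack's. The level threshold runs from 45 in front of this plane to 6 behind it; the bay floor lies 5 lower. Opening 118 wide, 100 high; above it, in this plane, stands the upright front of an upper bin, up to z 200: a gripper's body cannot come over the mouth.
- full_rack: The other rack, identical but with a like tray already (and permanently) in its bay. Same origin and axes. The two racks stand side by side, in either order.
- carton: Closed cardboard carton of screws, 90 x 36 x 38 high, lying in the tray's compartment on its +y side. Loose. Origin: centre of its underside.
- torch: Metal torch, 107 long, 30 diameter, lying along x in the tray's compartment on its -y side. Loose, may roll a little. Origin: below the middle of its axis by 15 (as it lies at first).
- paint_can: Bystander: closed paint can, 96 diameter, 115 high, on the bench on the other side from the tray. Loose. Origin: centre of its underside.
- spray_can: Bystander: upright spray can, 64 diameter, 170 high, beside a rack. Loose. Origin: centre of its underside.
- tape_roll: Bystander: roll of tape lying flat, 104 diameter, 48 high, beside a rack. Loose. Origin: centre of its underside.
Mind the look-alikes: they are no part of the job. There is more than one size of the tray; the job needs the smaller. Several things have the shape of the torch; the one meant has the colours described above.

How it is judged:
By the outcome, as a careful person would: the job done as asked, in the order asked, and still so for the second after the job is handed in, with the robot touching nothing.
It also fails if it takes over 72 s, if anything falls off the work surface, if the arm or the gripper's body presses on something with over 40 N, if the wrist force passes 120 N, or if a joint passes its speed limit or range.

## Robot

A 6-joint arm with a two-finger parallel gripper is mounted at the origin on the work surface. World frame = base frame: x ahead of the robot, y to its left, z up, the work surface at z = 0. Lengths are in mm, angles in rad, forces in N, time in s.
With the tool pointing down it reaches from about 200 to 875 mm from the base axis. Payload 3.4 kg.
Tool frame: the origin (TCP) lies on the centre line of the jaws, within the pads' length; the fingertips stand 22 mm ahead of it and the grasp point (between the pads) lies 3 mm ahead of it; x points along the fingers, y is the direction in which the jaws open and shut, and the axes are right-handed (so a half turn about x gives the same grasp; the last joint's range is limited). The gripper opens to 94 mm and grips with 3 to 60 N. Pads are 16 mm wide; open, the fingers measure 119 mm over their backs; the gripper's body (75 mm by 177 mm) begins 78 mm behind the grasp point.
Start: joints at [-1.444, 0.276, 1.505, -0, 1.361, -0.121], TCP at [141.028, -557.471, 227.493] pointing down, gripper open.
Joint ranges: [-2.89, 2.89], [-0.75, 2.08], [0.22, 2.7], [-1.18, 4.32], [0.11, 2.71], [-2.7, 2.7]. Speed limits (rad/s): [2.57, 2.57, 3.14, 3.14, 3.14, 3.14].

## Interface

Orientations are given as a 3x3 rotation matrix whose columns are the frame's x, y, z axes.
In Python, from station import * gives the robot as it stands.
- The arm moves only by the shell command python3 -m pendant 'ROWS'. ROWS is JSON, a list of rows, each a list of 3 entries, a list of its own where there are three numbers: the closure in counts, from 0 (fully open) to 255 (shut), then the shift along the tool's x, y, z in mm, then the turn about the tool's x in rad. A call has 1 to 5 rows; each row shifts and turns the pose as measured when the row begins, along the tool's axes as they then stand; what a row does not reach is not made up. A row lasts 1/12 s, in which the tool goes at most 41.7 mm and 7.16 degrees, less where a joint would pass 70% of its speed; a pose out of reach is approached as far as the arm can. A call is refused whole if a number of a shift passes 41.7 or a number of a turn 0.125, either way. A call with a gripper value outside its range is refused whole. The fingers move at their own pace and stop on an object; the grip force is fixed at half the most. Time passes only in rows, so rows that do not move let the fingers close. It gives the time, the measured TCP pose, the force and the opening at its end, in the units of the state.
- read_state(): the state, without advancing time (a new reading comes with each control period).
- capture(name): name is "scene" or "top" or "wrist"; returns a dict with "image" (384x512x3 uint8, blue, green, red), "fov_y" (degrees; the focal length in pixels is half the picture's height over the tangent of half this angle, whatever the lens; pixels are square), "cx", "cy" (the principal point, pixels), "T" (4x4, takes a point from camera to world coordinates); the wrist camera has in their place "tool_from_camera" (4x4, takes a point from camera to tool coordinates, whose origin is the TCP and whose axes are the tool frame's). Camera axes: x right, y down, z forward; pixel columns grow to the right and rows downward; lengths in mm; the calibration is good to about 2 mm. A picture is of the moment at which its call begins: read the wrist's pose just before it. There is no depth.
- job_done(): hands the job in, once; it reports no verdict.
The state is a dict: "time_s": time; "joints": joint angles; "joint_vel": joint speeds; "joint_torque": joint torques, N m; "tcp_pos": TCP position; "orientation": TCP orientation; "force": force on the tool from outside, world axes, zero at the start; "moment": the same for the moment, N m; "gripper_width": finger opening in mm.
Only numpy, scipy, OpenCV 4.12 (cv2) and the standard library are available. Lean on these libraries where they do the work, as an engineer would, in place of code of your own. Each camera call takes 0.05 s, during which the arm holds its last target. There are 200 camera calls.

## Working session

There is one attempt and no reset: what is moved stays moved. The work goes in short steps, Python scripts to look and compute and a shell command to move; the robot and the scene stay as the last step left them, time stands still between calls to the robot, and variables do not carry over. Pictures are saved under pics/ and viewed, about 8 in all and at most 12, crops included, and the job is handed in when it is done.

```bash
mkdir -p pics; ls
cat > h.py <<'E'
import numpy as np, cv2
from station import *
def cam(n):
    s=read_state(); c=capture(n)
    if n=='wrist':
        T=np.eye(4); T[:3,:3]=np.array(s['orientation']); T[:3,3]=s['tcp_pos']
        c['T']=T@np.array(c['tool_from_camera'])
    c['T']=np.array(c['T']); c['f']=192/np.tan(np.radians(c['fov_y'])/2); return c
def ray(c,u,v):
    d=np.array([(u-c['cx'])/c['f'],(v-c['cy'])/c['f'],1.]); return c['T'][:3,3],c['T'][:3,:3]@d
def onz(c,u,v,z):
    o,d=ray(c,u,v); return (o+d*(z-o[2])/d[2]).round(1)
def proj(c,p):
    q=np.linalg.inv(c['T'])@np.r_[p,1]; return (c['f']*q[:2]/q[2]+[c['cx'],c['cy']]).round(1)
E
python3 - <<'E'
from h import *
for n in ['scene','top']:
    c=cam(n); print(n,c['T'].round(3).tolist(),c['fov_y'],c['cx'],c['cy'],{k:v for k,v in c.items() if k not in('image','T','fov_y','cx','cy')}); cv2.imwrite(f'pics/{n}0.png',c['image'])
    np.save(f'{n}.npy',c,allow_pickle=True)
s=read_state(); print(np.array(s['orientation']).round(3).tolist(),s['time_s'],s['tcp_pos'])
E
```

```text
pics
scene [[-0.803, -0.519, 0.292, 155.689], [-0.595, 0.695, -0.404, 421.429], [0.007, -0.498, -0.867, 941.634], [0.0, 0.0, 0.0, 1.0]] 55.36066748980173 256.8578810253822 187.92077033734424 {'f': np.float64(366.0113019009637)}
top [[-0.021, -0.98, 0.197, 141.86], [-1.0, 0.019, -0.014, 46.578], [0.01, -0.197, -0.98, 1577.022], [0.0, 0.0, 0.0, 1.0]] 44.793543186740735 257.5165736534361 189.60262431747086 {'f': np.float64(465.9014268969347)}
[[-0.0, 0.245, -0.969], [0.002, -0.969, -0.245], [-1.0, -0.002, -0.0]] 0.1 [ 140.93762104 -556.98449198  226.71311507]
```

View pics/scene0.png

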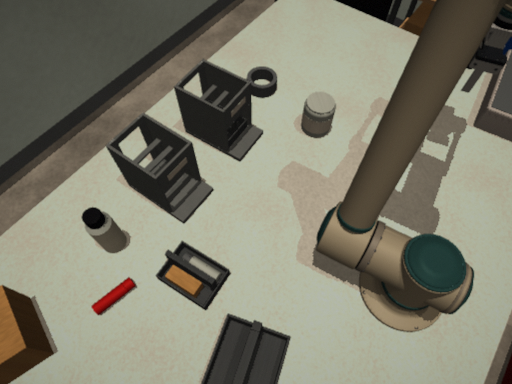

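View pics/top0.png

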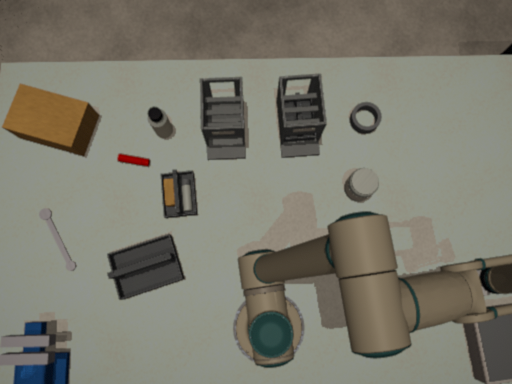

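Two trays: the small one at top (180,194), holding a tan carton and a grey torch, and a larger empty one at (147,266). The small loaded one fits. Torch look-alikes are the red cylinder at (134,160) and the metal torch in the tray at (186,197). The racks are at (223,118) and (300,115). Enlarging to confirm these and find the empty bay.

Run:
```python
import numpy as np,cv2
t=np.load('top.npy',allow_pickle=True).item()['image'];s=np.load('scene.npy',allow_pickle=True).item()['image']
g=lambda i:(255*(i/255.)**0.5).astype('uint8')
a=cv2.resize(g(s[55:315,100:270]),None,fx=2.3,fy=2.3,interpolation=cv2.INTER_CUBIC)
b=cv2.resize(g(t[65:225,150:335]),(400,346),interpolation=cv2.INTER_CUBIC)
m=np.zeros((600,800,3),'uint8');m[:598,:391]=a;m[:346,400:]=b
cv2.imwrite('pics/m1.png',m)
```

```text
(no output)
```

View pics/m1.png

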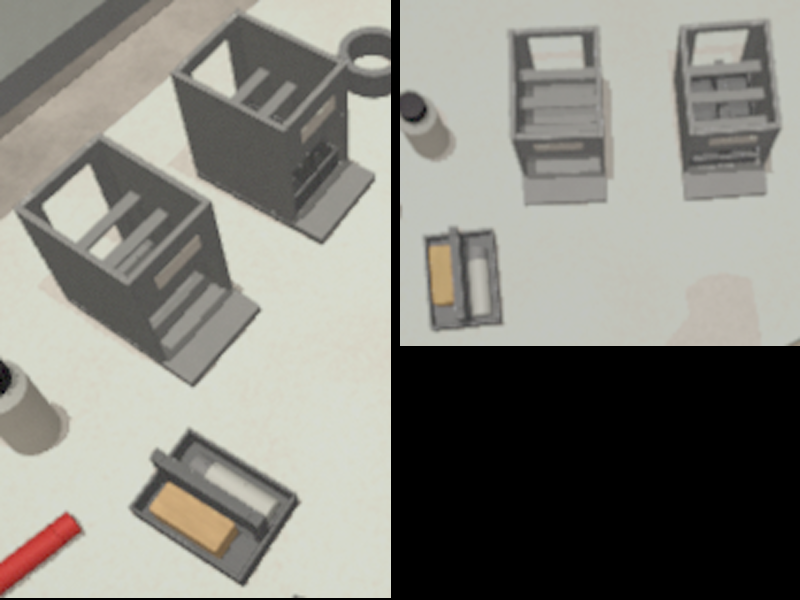

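The crop shows the near/left rack (+y, top (223,118)) has a bare slatted bay, so it is the empty one. The right rack holds a tray. The small loaded tray is at top (180,194), with its handle running roughly along world x. Its carton is on the left and its pale metal torch on the right.

Run:
```python
from h import *
t=np.load('top.npy',allow_pickle=True).item()
k=2.162
P=lambda x,y,z:onz(t,150+(x-400)/k,65+y/k,z)
for n,a in dict(thrL=(524,203,17),thrR=(606,202,17),rimFL=(515,137,200),rimFR=(603,138,200),rimBL=(510,32,200),rimBR=(599,31,200),hTop=(455,230,85),hBot=(462,325,85),tTL=(425,235,35),tTR=(493,231,35),tBL=(432,329,35),tBR=(502,323,35)).items(): print(n,P(*a))
print('red',onz(t,118,157,15),onz(t,149,162,15),'spray',onz(t,165,133,0))
c=cam('wrist'); print(np.array(c['tool_from_camera']).round(3).tolist(),c['fov_y'])
```

```text
thrL [566.2 195.7  17. ]
thrR [565.4  64.6  17. ]
rimFL [614.2 191.1 200. ]
rimFR [610.5  65.3 200. ]
rimBL [775.2 198.7 200. ]
rimBR [774.6  68.6 200. ]
hTop [507.2 294.   85. ]
hBot [361.2 281.6  85. ]
tTL [512.2 349.1  35. ]
tTR [516.7 242.7  35. ]
tBL [363.3 335.5  35. ]
tBR [370.5 227.9  35. ]
red [579.2 504.5  15. ] [559.3 397.1  15. ] spray [668.1 346.8   0. ]
[[-0.001, -0.239, 0.971, -157.676], [1.0, -0.001, 0.001, 0.951], [0.0, 0.971, 0.239, -68.26], [0.0, 0.0, 0.0, 1.0]] 70.80393289561562
```

```bash
cat >> h.py <<'E'
def plan(pos,yaw=None,turn=None,N=None,grip=0,start=None):
    """rows for straight move of TCP to pos, tool-y heading to yaw (world rad); rough, tool down"""
    s=read_state(); R=np.array(s['orientation']); p=np.array(s['tcp_pos'])
    y0=np.arctan2(R[1,1],R[0,1]); t=0 if yaw is None else (turn if turn is not None else (yaw-y0+np.pi)%(2*np.pi)-np.pi)
    d=np.array(pos)-p
    n=N or int(max(np.ceil(np.linalg.norm(d)/40),np.ceil(abs(t)/.12),1))
    rows=[]
    for i in range(n):
        a=-t*i/n; Rx=np.array([[1,0,0],[0,np.cos(a),-np.sin(a)],[0,np.sin(a),np.cos(a)]])
        v=(R@Rx).T@(d/n); rows.append([grip,[round(float(x),1) for x in v],round(-t/n,3)])
    print('t',round(s['time_s'],2),'pos',p.round(1),'yaw',round(y0,4),'n',n)
    import json
    for i in range(0,n,5): print("python3 -m pendant '%s'"%json.dumps(rows[i:i+5]).replace(' ',''))
def st():
    s=read_state(); R=np.array(s['orientation']); print('t',round(s['time_s'],2),'pos',np.array(s['tcp_pos']).round(1),'yaw',round(np.arctan2(R[1,1],R[0,1]),4),'down',R[:,0].round(3),'F',np.array(s['force']).round(1),'w',round(s['gripper_width'],1),'j',np.array(s['joints']).round(2))
E
python3 -c "
from h import *
plan([430,286,300],1.657,turn=2.98)"
```

```text
t 0.15 pos [ 141.  -557.   226.8] yaw -1.323 n 25
python3 -m pendant '[[0,[-2.9,-29.9,-19.5],-0.119],[0,[-2.9,-27.3,-22.9],-0.119],[0,[-2.9,-24.4,-26.0],-0.119],[0,[-2.9,-21.2,-28.7],-0.119],[0,[-2.9,-17.6,-31.0],-0.119]]'
python3 -m pendant '[[0,[-2.9,-13.8,-32.9],-0.119],[0,[-2.9,-9.8,-34.3],-0.119],[0,[-2.9,-5.6,-35.2],-0.119],[0,[-2.9,-1.4,-35.6],-0.119],[0,[-2.9,2.9,-35.5],-0.119]]'
python3 -m pendant '[[0,[-2.9,7.1,-34.9],-0.119],[0,[-2.9,11.2,-33.9],-0.119],[0,[-2.9,15.1,-32.3],-0.119],[0,[-2.9,18.8,-30.3],-0.119],[0,[-2.9,22.3,-27.8],-0.119]]'
python3 -m pendant '[[0,[-2.9,25.5,-25.0],-0.119],[0,[-2.9,28.2,-21.8],-0.119],[0,[-2.9,30.6,-18.2],-0.119],[0,[-2.9,32.6,-14.5],-0.119],[0,[-2.9,34.1,-10.5],-0.119]]'
python3 -m pendant '[[0,[-2.9,35.1,-6.4],-0.119],[0,[-2.9,35.6,-2.2],-0.119],[0,[-2.9,35.6,2.1],-0.119],[0,[-2.9,35.1,6.3],-0.119],[0,[-2.9,34.1,10.4],-0.119]]'
```

```bash
python3 -m pendant '[[0,[-3,-30,-20],-0.12],[0,[-3,-27,-23],-0.12],[0,[-3,-24,-26],-0.12],[0,[-3,-21,-29],-0.12],[0,[-3,-18,-31],-0.12]]' >/dev/null
python3 -m pendant '[[0,[-3,-14,-33],-0.12],[0,[-3,-10,-34],-0.12],[0,[-3,-6,-35],-0.12],[0,[-3,-1,-36],-0.12],[0,[-3,3,-36],-0.12]]' 
python3 -c "
from h import *
st()
plan([430,286,300],1.657)"
```

```text
time_s: 0.98
tcp_pos: [249.6, -207.8, 252.5]
orientation: [[-0.001, 0.997, -0.08], [0.006, -0.08, -0.997], [-1.0, -0.002, -0.006]]
force: [1.2, 0.1, -0.2]
gripper_width: 93.9
t 0.98 pos [ 249.6 -207.8  252.5] yaw -0.0805 down [-0.001  0.006 -1.   ] F [ 1.2  0.1 -0.2] w 93.9 j [-0.91 -0.13  1.9   0.    1.38 -0.83]
t 0.98 pos [ 249.6 -207.8  252.5] yaw -0.0805 n 15
python3 -m pendant '[[0,[-3.0,9.3,-33.8],-0.116],[0,[-3.0,13.2,-32.5],-0.116],[0,[-3.0,16.8,-30.8],-0.116],[0,[-3.0,20.3,-28.6],-0.116],[0,[-3.0,23.5,-26.1],-0.116]]'
python3 -m pendant '[[0,[-3.0,26.3,-23.2],-0.116],[0,[-3.0,28.8,-20.0],-0.116],[0,[-3.0,30.9,-16.5],-0.116],[0,[-3.0,32.6,-12.8],-0.116],[0,[-3.0,33.9,-9.0],-0.116]]'
python3 -m pendant '[[0,[-3.0,34.7,-5.0],-0.116],[0,[-3.0,35.1,-1.0],-0.116],[0,[-3.0,34.9,3.1],-0.116],[0,[-3.0,34.3,7.1],-0.116],[0,[-3.0,33.3,11.0],-0.116]]'
```

```bash
python3 -m pendant '[[0,[-3,9,-34],-0.116],[0,[-3,13,-32],-0.116],[0,[-3,17,-31],-0.116],[0,[-3,20,-29],-0.116],[0,[-3,23,-26],-0.116]]' >/dev/null
python3 -m pendant '[[0,[-3,26,-23],-0.116],[0,[-3,29,-20],-0.116],[0,[-3,31,-17],-0.116],[0,[-3,33,-13],-0.116],[0,[-3,34,-9],-0.116]]' >/dev/null
python3 -m pendant '[[0,[-3,35,-5],-0.116],[0,[-3,35,-1],-0.116],[0,[-3,35,3],-0.116],[0,[-3,34,7],-0.116],[0,[-3,33,11],-0.116]]' >/dev/null
python3 -m pendant '[[0,[0,0,0],0],[0,[0,0,0],0]]' >/dev/null
python3 - <<'E'
from h import *
st(); c=cam('wrist'); np.save('w1.npy',c,allow_pickle=True)
cv2.imwrite('pics/w1.png',cv2.resize((255*(c['image']/255.)**.6).astype('uint8'),(800,600),interpolation=cv2.INTER_CUBIC))
E
```

```text
t 2.4 pos [405.6 329.  301. ] yaw 1.7611 down [ 0.005  0.005 -1.   ] F [ 0.2 -0.8 -0.6] w 93.8 j [ 0.55  0.16  1.48  0.    1.49 -1.21]
```

View pics/w1.png

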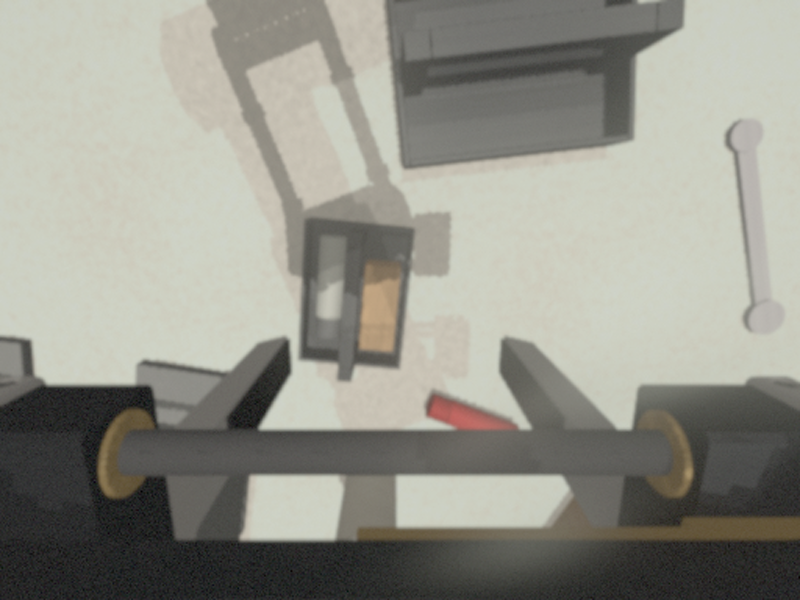

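The wrist view shows the tray at (355,290) of 800x600. Its rim corners are about (307,218), (413,230), (400,366) and (300,358), and the handle runs from (354,228) to (345,379). The racks lie beyond the bottom of the image.

Run:
```python
from h import *
c=np.load('w1.npy',allow_pickle=True).item(); k=1.5625
P=lambda x,y,z:onz(c,x/k,y/k,z)
q=[P(*a,35) for a in [(305,217),(413,229),(401,367),(299,359)]]
for x in q: print(x)
print('ctr',np.mean(q,0),'yaw',[np.arctan2(*(b-a)[[1,0]]).round(3) for a,b in [(q[0],q[3]),(q[1],q[2])]],[np.linalg.norm(b-a).round(1) for a,b in [(q[0],q[3]),(q[1],q[2]),(q[0],q[1])]])
a=P(354,229,85);b=P(345,380,85);print('bar',a,b,(a+b)/2,np.linalg.norm(b-a),np.arctan2(*(b-a)[[1,0]]))
# two views: top image handle end points
```

```text
[373.3 232.7  35. ]
[364.7 339.4  35. ]
[511. 356.  35.]
[522.4 247.   35. ]
ctr [442.85  293.775  35.   ] yaw [np.float64(0.096), np.float64(0.113)] [np.float64(149.8), np.float64(147.2), np.float64(107.0)]
bar [371.1 285.8  85. ] [513.5 301.   85. ] [442.3 293.4  85. ] 143.20893826853126 0.10633892599270603
```

```bash
python3 -c "
from h import *
plan([430.5,292.3,140],1.676)"
```

```text
t 2.45 pos [405.7 329.  300.9] yaw 1.7602 n 5
python3 -m pendant '[[0,[32.2,-8.3,3.3],0.017],[0,[32.2,-8.2,3.4],0.017],[0,[32.2,-8.2,3.6],0.017],[0,[32.2,-8.1,3.7],0.017],[0,[32.2,-8.1,3.8],0.017]]'
```

```bash
python3 -m pendant '[[0,[32,-8,3.3],0.017],[0,[32,-8,3.4],0.017],[0,[32,-8,3.6],0.017],[0,[32,-8,3.7],0.017],[0,[32,-8,3.8],0.017]]' >/dev/null
python3 -m pendant '[[0,[0,0,0],0]]' >/dev/null
python3 -c "
from h import *
st()
plan([430.5,292.3,80],1.676,N=3)"
```

```text
t 2.95 pos [430.5 286.  139. ] yaw 1.6609 down [ 0.012  0.008 -1.   ] F [-0.3 -0.1 -0.5] w 94.1 j [ 0.45  0.25  1.78  0.    1.1  -1.21]
t 2.95 pos [430.5 286.  139. ] yaw 1.6609 n 3
python3 -m pendant '[[0,[19.7,2.0,-0.1],-0.005],[0,[19.7,2.0,-0.1],-0.005],[0,[19.7,2.0,-0.0],-0.005]]'
```

```bash
python3 -m pendant '[[0,[20,2,0],-0.005],[0,[20,2,0],-0.005],[0,[20,2,0],-0.005],[0,[0,0,0],0]]' >/dev/null
python3 -c "
from h import *
st()"
python3 -m pendant '[[255,[0,0,0],0],[255,[0,0,0],0],[255,[0,0,0],0],[255,[0,0,0],0],[255,[0,0,0],0]]'
python3 -m pendant '[[255,[0,0,0],0],[255,[0,0,0],0],[255,[0,0,0],0]]'
python3 -c "
from h import *
st()"
```

```text
t 3.28 pos [431.2 288.7  82.1] yaw 1.6675 down [ 0.015  0.009 -1.   ] F [-0.1 -0.3 -0.5] w 93.9 j [ 0.45  0.31  1.85  0.    0.96 -1.21]
time_s: 3.7
tcp_pos: [434.5, 289.1, 89.9]
orientation: [[0.024, -0.094, 0.995], [0.014, 0.996, 0.094], [-1.0, 0.011, 0.025]]
force: [0.2, -0.3, -0.3]
gripper_width: 63.8
time_s: 3.95
tcp_pos: [435.5, 289.7, 91.9]
orientation: [[0.027, -0.094, 0.995], [0.015, 0.995, 0.094], [-1.0, 0.013, 0.029]]
force: [0.2, 0.3, 0.1]
gripper_width: 44.2
t 3.95 pos [435.5 289.7  91.9] yaw 1.665 down [ 0.027  0.015 -1.   ] F [0.2 0.3 0.1] w 44.2 j [ 0.45  0.3   1.84  0.    0.97 -1.21]
```

```bash
python3 -m pendant '[[255,[5,0.6,-2],0],[255,[5,0.6,-2],0],[255,[4,0.6,-1.5],0],[255,[3,0.5,-1],0],[255,[2,0,-1],0]]'
python3 -m pendant '[[255,[1,0,-0.5],0],[255,[1,0,-0.5],0],[255,[1,0,-0.5],0]]'
python3 -c "
from h import *
st()"
```

```text
time_s: 4.37
tcp_pos: [428.4, 292.7, 72.2]
orientation: [[0.029, -0.094, 0.995], [0.017, 0.995, 0.093], [-0.999, 0.014, 0.031]]
force: [-4.2, -1.3, 28.7]
gripper_width: 13.5
time_s: 4.62
tcp_pos: [428.5, 292.7, 72.2]
orientation: [[0.033, -0.095, 0.995], [0.016, 0.995, 0.095], [-0.999, 0.013, 0.035]]
force: [-1.8, -0.3, 8.6]
gripper_width: 14.2
t 4.62 pos [428.5 292.7  72.2] yaw 1.6663 down [ 0.033  0.016 -0.999] F [-1.8 -0.3  8.6] w 14.2 j [ 0.47  0.31  1.88 -0.    0.91 -1.2 ]
```

```bash
python3 -m pendant '[[255,[-10,0,0],0],[255,[-15,0,0],0],[255,[-12,0,0],0]]'
python3 -c "
from h import *
st()
plan([486,131,112],1.591,grip=255,N=8)"
```

```text
time_s: 4.87
tcp_pos: [421.9, 289.6, 104.6]
orientation: [[0.02, -0.096, 0.995], [0.01, 0.995, 0.095], [-1.0, 0.008, 0.021]]
force: [0.6, -0.6, -5.0]
gripper_width: 13.8
t 4.87 pos [421.9 289.6 104.6] yaw 1.6665 down [ 0.02  0.01 -1.  ] F [ 0.6 -0.6 -5. ] w 13.8 j [ 0.47  0.27  1.84 -0.    1.   -1.2 ]
t 4.87 pos [421.9 289.6 104.6] yaw 1.6665 n 8
python3 -m pendant '[[255,[-0.9,-20.5,6.1],0.009],[255,[-0.9,-20.4,6.3],0.009],[255,[-0.9,-20.4,6.5],0.009],[255,[-0.9,-20.3,6.7],0.009],[255,[-0.9,-20.2,6.9],0.009]]'
python3 -m pendant '[[255,[-0.9,-20.2,7.1],0.009],[255,[-0.9,-20.1,7.3],0.009],[255,[-0.9,-20.0,7.4],0.009]]'
```

```bash
python3 -m pendant '[[255,[-1,-20,6],0.009],[255,[-1,-21,6],0.009],[255,[-1,-21,6.5],0.009],[255,[-1,-21,7],0.009],[255,[-1,-20,7],0.009]]' >/dev/null
python3 -m pendant '[[255,[-1,-20,7],0.009],[255,[-1,-20,7],0.009],[255,[-1,-18,7],0.009],[255,[0,0,0],0]]'
python3 - <<'E'
from h import *
st(); c=cam('wrist'); np.save('w2.npy',c,allow_pickle=True)
cv2.imwrite('pics/w2.png',cv2.resize((255*(c['image']/255.)**.6).astype('uint8'),(800,600),interpolation=cv2.INTER_CUBIC))
E
```

```text
time_s: 5.62
tcp_pos: [475.7, 124.7, 100.9]
orientation: [[-0.007, -0.026, 1.0], [0.003, 1.0, 0.027], [-1.0, 0.004, -0.007]]
force: [0.6, -1.1, -5.5]
gripper_width: 13.7
t 5.62 pos [475.7 124.7 100.9] yaw 1.5973 down [-0.007  0.003 -1.   ] F [ 0.6 -1.1 -5.5] w 13.7 j [ 0.11  0.26  1.87  0.    1.02 -1.49]
```

View pics/w2.png

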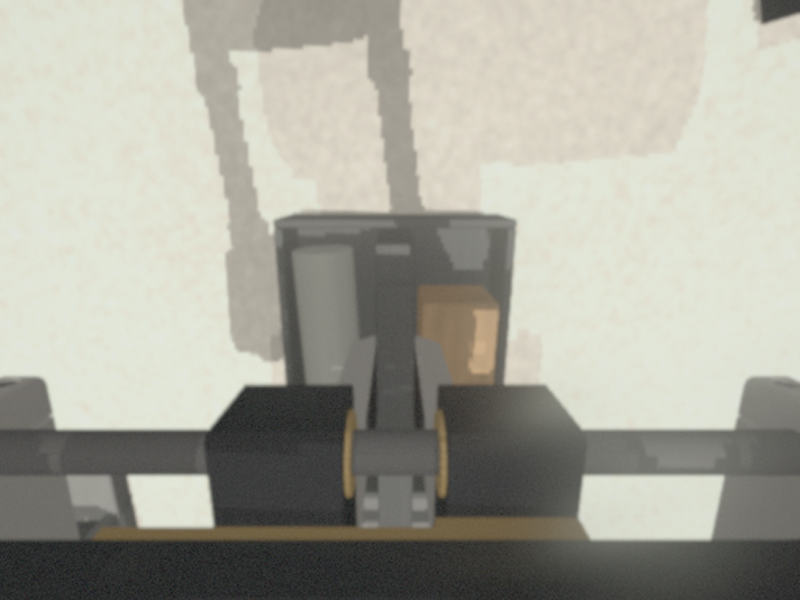

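Tray held, level (tilt 0.4°), with both the carton and the torch in it. Now refining the rack pose from enlarged crops of the first two unobstructed images.

Run:
```python
import numpy as np,cv2
t=np.load('top.npy',allow_pickle=True).item()['image'];s=np.load('scene.npy',allow_pickle=True).item()['image']
g=lambda i:(255*(i/255.)**0.5).astype('uint8')
a=cv2.resize(g(s[110:225,105:220]),None,fx=4,fy=4,interpolation=cv2.INTER_CUBIC)
b=cv2.resize(g(t[68:167,195:251]),None,fx=6,fy=6,interpolation=cv2.INTER_CUBIC)
m=np.zeros((600,800,3),'uint8');m[:460,:460]=a;m[:594,464:800]=b
cv2.imwrite('pics/m2.png',m)
```

```text
(no output)
```

View pics/m2.png

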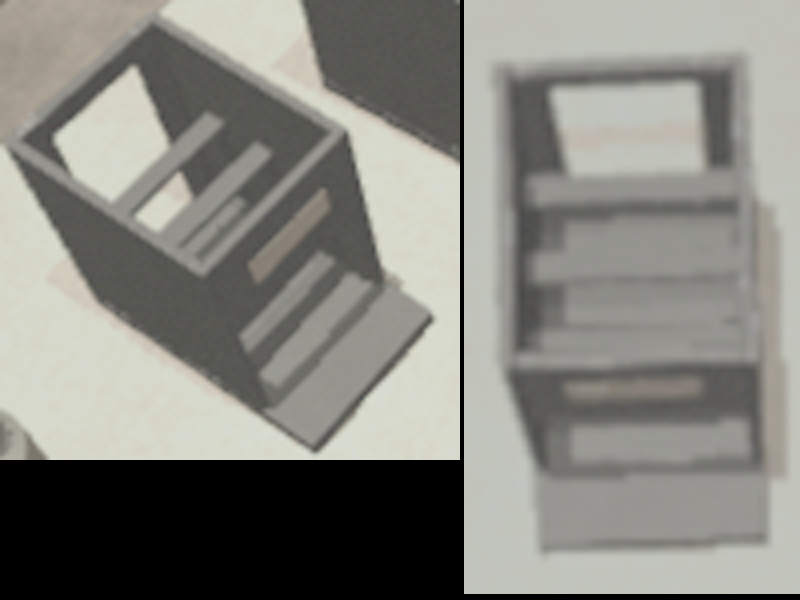

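Run:
```python
from h import *
t=np.load('top.npy',allow_pickle=True).item();s=np.load('scene.npy',allow_pickle=True).item()
def tri(a,b):
    A=[];B=[]
    for c,(u,v) in((s,(105+(a[0]+.5)/4-.5,110+(a[1]+.5)/4-.5)),(t,(195+(b[0]-464+.5)/6-.5,68+(b[1]+.5)/6-.5))):
        o,d=ray(c,u,v);d=d/np.linalg.norm(d);M=np.eye(3)-np.outer(d,d);A.append(M);B.append(M@o)
    return np.linalg.solve(sum(A),sum(B)).round(1)
T=lambda b,z:onz(t,195+(b[0]-464+.5)/6-.5,68+(b[1]+.5)/6-.5,z)
S=lambda a,z:onz(s,105+(a[0]+.5)/4-.5,110+(a[1]+.5)/4-.5,z)
for n,a,b,z in [('FL',(203,275),(510,368),200),('FR',(348,130),(764,361),200),('BR',(155,13),(744,56),200),('BL',(9,147),(496,68),200),('tL',(315,445),(543,545),17),('tR',(434,318),(769,538),17)]:
    print(n,tri(a,b),'top',T(b,z),'scene',S(a,z))
```

```text
FL [616.7 195.8 192.2] top [612.5 194.  200. ] scene [613.6 198.9 200. ]
FR [617.7  64.1 194.2] top [614.   63.1 200. ] scene [616.   67.5 200. ]
BR [783.5  71.  198.3] top [782.8  71.  200. ] scene [782.   71.7 200. ]
BL [780.5 202.3 194.8] top [778.2 201.7 200. ] scene [776.1 203.7 200. ]
tL [570.  195.2  10.3] top [567.8 194.4  17. ] scene [567.5 196.9  17. ]
tR [573.8  64.2   1.3] top [569.6  64.1  17. ] scene [566.6  70.1  17. ]
```

Run:
```python
from h import *
c=np.load('w2.npy',allow_pickle=True).item(); k=1.5625
P=lambda x,y,z:onz(c,(x+.5)/k-.5,(y+.5)/k-.5,z)
for p in [(277,216),(514,216),(393,245),(288,380),(505,380)]: print(P(*p,64))
print('bar',P(393,235,114),P(396,520,114),P(377,300,114),P(413,300,114))
plan([496,131,100],1.598,grip=255,N=2)
```

```text
[415.3  68.6  64. ]
[412.5 175.9  64. ]
[427.  121.4  64. ]
[495.1  71.   64. ]
[492.4 178.7  64. ]
bar [418.6 121.3 114. ] [532.2 125.3 114. ] [441.5 116.2 114. ] [441.1 128.9 114. ]
t 5.67 pos [474.2 126.  100.4] yaw 1.5971 n 2
python3 -m pendant '[[255,[0.1,2.2,11.0],-0.0],[255,[0.1,2.2,11.0],-0.0]]'
```

```bash
python3 -m pendant '[[255,[-0.5,2.5,10],0],[255,[-0.5,2.5,10],0],[255,[-0.5,1.5,10],0]]' >/dev/null
python3 -c "
from h import *
st()
plan([540,130.2,96],1.598,grip=255,N=3)"
```

```text
t 5.92 pos [500.2 134.5  98.7] yaw 1.5964 down [-0.02   0.005 -1.   ] F [ 1.2  0.7 -4.2] w 13.8 j [ 0.12  0.31  1.81  0.01  1.05 -1.48]
t 5.92 pos [500.2 134.5  98.7] yaw 1.5964 n 3
python3 -m pendant '[[255,[0.6,-1.8,13.3],-0.001],[255,[0.6,-1.8,13.3],-0.001],[255,[0.6,-1.8,13.3],-0.001]]'
```

```bash
python3 -m pendant '[[255,[-1.5,-1.5,14],0],[255,[-1.5,-1.5,14],0],[255,[-1.5,-1.5,12],0]]' >/dev/null
python3 -c "
from h import *
st()
plan([569,130.7,96],1.598,grip=255,N=3)"
```

```text
t 6.17 pos [543.1 135.2 101.1] yaw 1.6014 down [-0.022  0.006 -1.   ] F [ 0.2 -0.2 -6.1] w 13.7 j [ 0.11  0.36  1.71  0.01  1.09 -1.49]
t 6.17 pos [543.1 135.2 101.1] yaw 1.6014 n 3
python3 -m pendant '[[255,[1.5,-1.8,8.6],0.001],[255,[1.5,-1.8,8.6],0.001],[255,[1.5,-1.7,8.6],0.001]]'
```

```bash
python3 -m pendant '[[255,[0.5,-4,2],0],[255,[0.5,-2,7],0]]' >/dev/null
python3 -c "
from h import *
st()
plan([569,130.7,96],1.598,grip=255,N=2)"
```

```text
t 6.33 pos [555.7 131.5  99.5] yaw 1.6043 down [-0.02   0.007 -1.   ] F [-0.7  0.1 -5.7] w 13.8 j [ 0.1   0.38  1.69  0.01  1.09 -1.5 ]
t 6.33 pos [555.7 131.5  99.5] yaw 1.6043 n 2
python3 -m pendant '[[255,[1.6,-0.7,6.6],0.003],[255,[1.6,-0.6,6.6],0.003]]'
```

Now forward about 13 mm, then lower onto the threshold.

```bash
python3 -m pendant '[[255,[1,-0.7,7],0.003],[255,[1,-0.5,5],0.003],[255,[2,0,0],0.001]]'
python3 - <<'E'
from h import *
st()
t=cam('top');s=cam('scene');np.save('t2.npy',t,allow_pickle=True);np.save('s2.npy',s,allow_pickle=True)
g=lambda i:(255*(i/255.)**0.5).astype('uint8')
a=cv2.resize(g(s['image'][110:260,95:230]),None,fx=3,fy=3,interpolation=cv2.INTER_CUBIC)
b=cv2.resize(g(t['image'][68:218,190:255]),None,fx=4,fy=4,interpolation=cv2.INTER_CUBIC)
m=np.zeros((600,800,3),'uint8');m[:450,:405]=a;m[:600,420:680]=b
cv2.imwrite('pics/m3.png',m)
E
```

```text
time_s: 6.58
tcp_pos: [570.7, 131.6, 94.4]
orientation: [[-0.018, -0.027, 0.999], [0.007, 1.0, 0.027], [-1.0, 0.008, -0.018]]
force: [0.5, -0.8, -5.7]
gripper_width: 13.9
t 6.58 pos [570.7 131.6  94.4] yaw 1.5978 down [-0.018  0.007 -1.   ] F [ 0.5 -0.8 -5.7] w 13.9 j [ 0.1   0.4   1.67  0.01  1.09 -1.5 ]
```

View pics/m3.png

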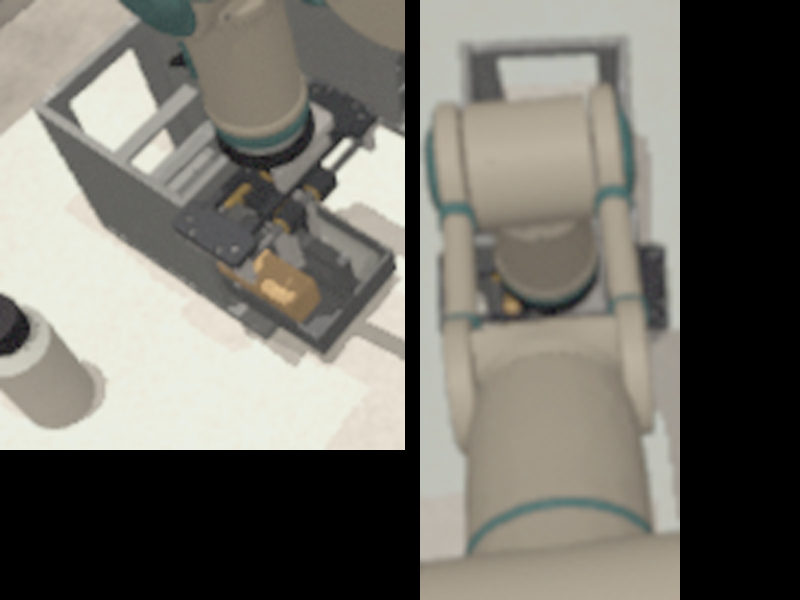

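The tray nose is inside the mouth, the contents are in, and forces are small. Lowering until it touches.

```bash
python3 -m pendant '[[255,[2,-0.5,0],0.001],[255,[2,0,0],0.001]]'
python3 -m pendant '[[255,[2,0,0],0.001]]'
python3 -m pendant '[[255,[2,0,0],0]]'
```

```text
time_s: 6.85
tcp_pos: [566.6, 131.5, 91.2]
orientation: [[-0.024, -0.025, 0.999], [0.008, 1.0, 0.025], [-1.0, 0.008, -0.024]]
force: [-5.7, -0.3, 10.1]
gripper_width: 13.5
time_s: 6.93
tcp_pos: [566.1, 131.5, 90.8]
orientation: [[-0.023, -0.025, 0.999], [0.007, 1.0, 0.025], [-1.0, 0.008, -0.023]]
force: [-2.7, -0.8, 6.6]
gripper_width: 13.7
time_s: 7.02
tcp_pos: [565.9, 131.5, 90.7]
orientation: [[-0.022, -0.025, 0.999], [0.007, 1.0, 0.025], [-1.0, 0.008, -0.022]]
force: [-2.6, 0.8, 5.6]
gripper_width: 13.9
```

```bash
python3 -m pendant '[[90,[0,0,0],0],[90,[0,0,0],0],[90,[0,0,0],0],[90,[-0.5,0,0],0],[90,[-5,0,0],0]]'
python3 -m pendant '[[90,[-15,0,0],0],[90,[-20,0,0],0]]'
python3 -c "
from h import *
st()
plan([470,129,140],1.598,grip=90,N=3)"
```

```text
time_s: 7.43
tcp_pos: [567.4, 131.5, 99.7]
orientation: [[-0.014, -0.025, 1.0], [0.008, 1.0, 0.025], [-1.0, 0.008, -0.014]]
force: [-0.3, 0.5, 0.1]
gripper_width: 43.4
time_s: 7.6
tcp_pos: [565.8, 131.0, 133.0]
orientation: [[-0.021, -0.025, 0.999], [0.007, 1.0, 0.025], [-1.0, 0.008, -0.021]]
force: [0.5, -0.8, 0.3]
gripper_width: 57.1
t 7.6 pos [565.8 131.  133. ] yaw 1.5955 down [-0.021  0.007 -1.   ] F [ 0.5 -0.8  0.3] w 57.1 j [ 0.1   0.36  1.62  0.01  1.18 -1.5 ]
t 7.6 pos [565.8 131.  133. ] yaw 1.5955 n 3
python3 -m pendant '[[90,[-1.7,0.2,-32.0],-0.001],[90,[-1.7,0.2,-32.0],-0.001],[90,[-1.7,0.2,-32.0],-0.001]]'
```

```bash
python3 -m pendant '[[90,[-1,0,-32],0],[90,[-1,0,-32],0],[90,[-1,0,-32],0],[90,[0,0,0],0]]' >/dev/null
python3 - <<'E'
from h import *
st(); c=cam('wrist'); np.save('w3.npy',c,allow_pickle=True)
cv2.imwrite('pics/w3.png',cv2.resize((255*(c['image']/255.)**.6).astype('uint8'),(640,480),interpolation=cv2.INTER_CUBIC))
plan([470,129,52],1.598,grip=90,N=4)
E
```

```text
t 7.93 pos [472.4 128.6 142.2] yaw 1.5944 down [-0.01   0.009 -1.   ] F [-0.   0.2 -0.3] w 61.0 j [ 0.12  0.22  1.81  0.01  1.12 -1.48]
t 7.98 pos [476.3 128.8 142.8] yaw 1.5943 n 4
python3 -m pendant '[[90,[22.7,-0.1,-1.5],-0.001],[90,[22.7,-0.1,-1.5],-0.001],[90,[22.7,-0.1,-1.5],-0.001],[90,[22.7,-0.1,-1.5],-0.001]]'
```

View pics/w3.png

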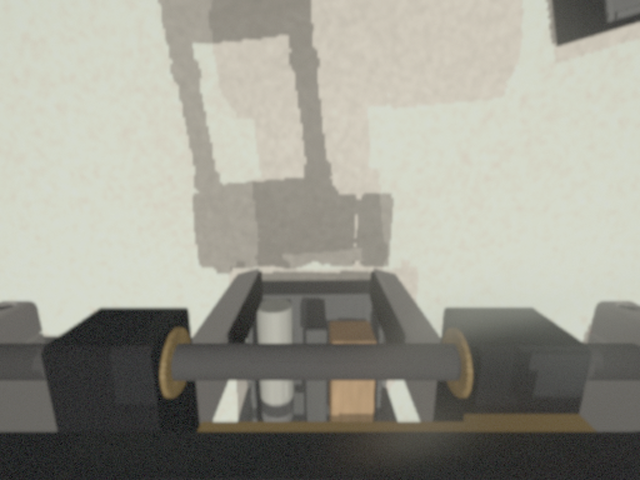

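Run:
```python
from h import *
c=np.load('w3.npy',allow_pickle=True).item(); k=1.25
P=lambda x,y,z:onz(c,(x+.5)/k-.5,(y+.5)/k-.5,z)
print(P(262,272,52),P(374,272,52),P(315,303,102),'bar',P(303,303,102),P(327,303,102))
```

```text
[488.1  86.9  52. ] [486.3 173.4  52. ] [491.2 127.6 102. ] bar [491.3 120.  102. ] [491.  135.2 102. ]
```

Run:
```python
from h import *
st()
t=cam('top');s=cam('scene');np.save('t3.npy',t,allow_pickle=True);np.save('s3.npy',s,allow_pickle=True)
g=lambda i:(255*(i/255.)**0.5).astype('uint8')
a=cv2.resize(g(s['image'][140:270,100:240]),None,fx=4,fy=4,interpolation=cv2.INTER_CUBIC)
b=cv2.resize(g(t['image'][68:218,195:255]),None,fx=4,fy=4,interpolation=cv2.INTER_CUBIC)
m=np.zeros((600,800,3),'uint8');m[:520,:560]=a;m[:600,560:800]=b
cv2.imwrite('pics/m4.png',m)
```

```text
t 7.98 pos [476.3 128.8 142.8] yaw 1.5943 down [-0.004  0.009 -1.   ] F [1.  0.1 1.3] w 60.6 j [ 0.12  0.22  1.81  0.01  1.12 -1.48]
```

View pics/m4.png

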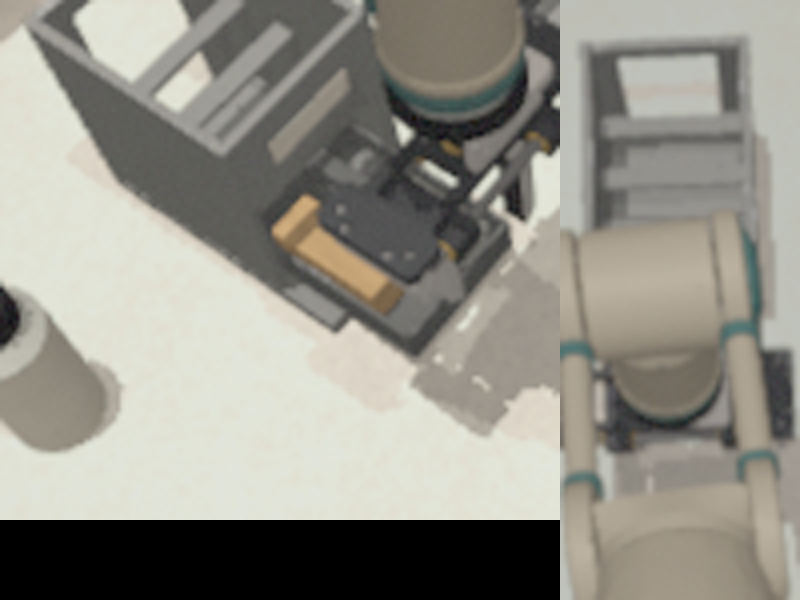

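Run:
```python
from h import *
c=np.load('s3.npy',allow_pickle=True).item()
for p in [(415,355),(508,243)]:
  for z in (0,8,17,25,52): print(p,z,onz(c,100+p[0]/4,140+p[1]/4,z))
```

```text
(415, 355) 0 [513.4 176.8   0. ]
(415, 355) 8 [510.3 178.9   8. ]
(415, 355) 17 [506.9 181.3  17. ]
(415, 355) 25 [503.9 183.3  25. ]
(415, 355) 52 [493.6 190.3  52. ]
(508, 243) 0 [516.9  69.4   0. ]
(508, 243) 8 [513.8  72.4   8. ]
(508, 243) 17 [510.3  75.8  17. ]
(508, 243) 25 [507.3  78.7  25. ]
(508, 243) 52 [496.9  88.8  52. ]
```

The picture shows the tray standing on the threshold, nose in the mouth, contents in (tail corner at (415,355)). The tail estimates disagree (487 against 505), so I'll come down well behind it and feel for it.

```bash
python3 -m pendant '[[90,[8,0,-12],0],[90,[20,0,-10],0],[90,[22,0,-5],0],[90,[22,0,-2],0],[90,[16,0,-2],0]]' >/dev/null
python3 -c "
from h import *
st()
plan([478,128.5,52],1.598,grip=90,N=3)"
```

```text
t 8.5 pos [463.2 130.   57.1] yaw 1.5929 down [ 0.021  0.011 -1.   ] F [ 0.3  0.6 -0.6] w 61.1 j [ 0.12  0.29  1.97  0.01  0.86 -1.48]
t 8.5 pos [463.2 130.   57.1] yaw 1.5929 n 3
python3 -m pendant '[[90,[1.8,-0.6,4.9],-0.002],[90,[1.8,-0.6,4.9],-0.002],[90,[1.8,-0.6,4.9],-0.002]]'
```

```bash
python3 -m pendant '[[90,[5,-0.6,5],0],[90,[4,-0.6,8],0]]'|egrep 'tcp|force'
python3 -m pendant '[[90,[3,-0.3,8],0],[90,[1.5,-0.3,8],0]]'|egrep 'tcp|force'
python3 -m pendant '[[90,[1.5,-0.3,8],0],[90,[1.5,-0.3,8],0]]'|egrep 'tcp|force'
python3 -m pendant '[[90,[1.5,-0.3,8],0],[90,[1.5,-0.3,8],0]]'|egrep 'tcp|force|orien'
```

```text
tcp_pos: [476.2, 129.0, 45.3]
force: [-0.2, -0.5, -0.0]
tcp_pos: [496.3, 128.8, 40.7]
force: [-7.7, 2.1, 2.9]
tcp_pos: [510.1, 128.4, 38.0]
force: [-5.9, -0.5, 4.0]
tcp_pos: [522.1, 128.0, 35.4]
orientation: [[-0.008, -0.021, 1.0], [0.01, 1.0, 0.021], [-1.0, 0.01, -0.007]]
force: [-8.0, 0.4, 6.1]
```

```bash
python3 -m pendant '[[90,[-6,0,0],0],[90,[-5,0.3,4],0]]'|egrep 'tcp|force'
python3 -m pendant '[[90,[-2,0.3,8],0],[90,[-1,0.3,8],0]]'|egrep 'tcp|force'
python3 -m pendant '[[90,[0,0.3,8],0],[90,[0,0.3,8],0]]'|egrep 'tcp|force|orien'
```

```text
tcp_pos: [526.6, 128.0, 46.4]
force: [-4.5, -0.3, -0.7]
tcp_pos: [543.0, 128.9, 50.8]
force: [-2.6, -0.8, -0.8]
tcp_pos: [561.1, 129.9, 51.2]
orientation: [[-0.011, -0.021, 1.0], [0.01, 1.0, 0.021], [-1.0, 0.01, -0.011]]
force: [-2.4, -0.5, -1.5]
```

```bash
python3 -m pendant '[[90,[0,0.3,4],0],[90,[0,0.3,3],0]]'|egrep 'tcp|force'
python3 -m pendant '[[90,[0,0.2,1.5],0],[90,[0,0.2,0],0]]'|egrep 'tcp|force|orien'
```

```text
tcp_pos: [570.8, 130.7, 51.0]
force: [-2.7, -0.2, -1.3]
tcp_pos: [572.9, 130.9, 50.8]
orientation: [[-0.011, -0.02, 1.0], [0.009, 1.0, 0.02], [-1.0, 0.01, -0.01]]
force: [-3.4, -1.5, 2.2]
```

```bash
python3 -m pendant '[[90,[0,0,-20],0],[255,[-35,0,-10],0],[255,[-40,0,0],0],[255,[-40,0,0],0],[255,[-40,0,0],0]]'|egrep 'tcp|force|orien'
python3 -m pendant '[[255,[-40,0,0],0],[255,[-40,0,0],0],[255,[-40,0,10],0],[255,[-30,0,25],0],[255,[0,0,40],0]]'|egrep 'tcp|force|orien'
python3 -m pendant '[[255,[0,0,40],0],[255,[0,0,40],0],[255,[0,0,40],0],[255,[0,0,40],0],[255,[0,0,40],0]]'|egrep 'tcp|force|orien'
python3 -c "
from h import *
st()"
```

```text
tcp_pos: [542.4, 128.6, 203.1]
orientation: [[-0.017, -0.02, 1.0], [0.009, 1.0, 0.02], [-1.0, 0.009, -0.017]]
force: [1.0, 0.7, -0.4]
tcp_pos: [620.6, 130.1, 374.8]
orientation: [[0.021, -0.022, 1.0], [0.013, 1.0, 0.022], [-1.0, 0.012, 0.021]]
force: [1.5, 0.0, 0.3]
tcp_pos: [820.7, 135.4, 395.5]
orientation: [[0.057, -0.024, 0.998], [0.016, 1.0, 0.023], [-0.998, 0.015, 0.057]]
force: [0.9, -0.2, 0.8]
t 11.25 pos [820.7 135.4 395.5] yaw 1.5945 down [ 0.057  0.016 -0.998] F [ 0.9 -0.2  0.8] w 0.6 j [ 0.07  0.7   0.37  0.01  2.01 -1.51]
```

```bash
python3 -m pendant '[[255,[0,0,25],0],[255,[0,0,25],0]]'|egrep 'tcp|orien'
python3 -c "
from h import *
st()"
python3 -m pendant '[[255,[0,0,30],0],[255,[0,0,30],0],[255,[0,0,30],0]]'|egrep 'tcp|orien'
python3 -c "
from h import *
st()"
```

```text
tcp_pos: [858.4, 133.8, 372.7]
orientation: [[0.058, -0.023, 0.998], [0.018, 1.0, 0.022], [-0.998, 0.017, 0.059]]
t 11.42 pos [858.4 133.8 372.7] yaw 1.5939 down [ 0.058  0.018 -0.998] F [ 1.6  0.2 -2.7] w 0.3 j [ 0.07  0.8   0.23  0.02  2.05 -1.52]
tcp_pos: [905.1, 128.9, 338.0]
orientation: [[0.11, -0.024, 0.994], [0.026, 0.999, 0.021], [-0.994, 0.024, 0.111]]
t 11.67 pos [905.1 128.9 338. ] yaw 1.5944 down [ 0.11   0.026 -0.994] F [-0.1 -0.3 -0. ] w 0.3 j [ 0.06  0.85  0.22  0.02  1.96 -1.53]
```

The arm tilts outward at its reach limit, which is the tilt the final push needs. Continuing.

```bash
python3 -m pendant '[[255,[-15,0,30],0],[255,[-15,0,30],0],[255,[-15,0,30],0]]'|egrep 'tcp|orien'
python3 -c "
from h import *
st()"
python3 -m pendant '[[255,[-20,0,30],0],[255,[-20,0,30],0],[255,[-20,0,30],0],[255,[-20,0,30],0]]'|egrep 'tcp|orien'
python3 -c "
from h import *
st()"
```

```text
tcp_pos: [929.5, 120.9, 347.4]
orientation: [[0.182, -0.025, 0.983], [0.036, 0.999, 0.018], [-0.983, 0.032, 0.183]]
t 11.92 pos [929.5 120.9 347.4] yaw 1.5955 down [ 0.182  0.036 -0.983] F [ 0.3 -0.3 -0.2] w 0.5 j [ 0.04  0.84  0.22  0.03  1.9  -1.54]
tcp_pos: [943.5, 108.5, 401.6]
orientation: [[0.297, -0.028, 0.954], [0.049, 0.999, 0.014], [-0.954, 0.043, 0.298]]
t 12.25 pos [943.5 108.5 401.6] yaw 1.5985 down [ 0.297  0.049 -0.954] F [-0.  -0.8 -0.7] w 0.6 j [ 0.03  0.79  0.22  0.04  1.83 -1.55]
```

```bash
python3 -m pendant '[[255,[-20,0,30],0],[255,[-20,0,30],0],[255,[-20,0,30],0],[255,[-20,0,30],0],[255,[-20,0,25],0]]'|egrep 'tcp|orien'
python3 -c "
from h import *
st()"
```

```text
tcp_pos: [945.8, 93.4, 482.7]
orientation: [[0.431, -0.032, 0.902], [0.062, 0.998, 0.006], [-0.9, 0.054, 0.432]]
t 12.67 pos [945.8  93.4 482.7] yaw 1.603 down [ 0.431  0.062 -0.9  ] F [-0.3  0.2  0.6] w 0.7 j [ 0.    0.71  0.22  0.06  1.76 -1.56]
```

```bash
python3 -c "
from h import *
plan([520,120,440],1.598,grip=90)"
```

```text
t 12.67 pos [945.8  93.4 482.7] yaw 1.603 n 11
python3 -m pendant '[[90,[-13.1,3.4,-36.6],0.0],[90,[-13.1,3.4,-36.6],0.0],[90,[-13.1,3.4,-36.6],0.0],[90,[-13.1,3.4,-36.6],0.0],[90,[-13.1,3.4,-36.6],0.0]]'
python3 -m pendant '[[90,[-13.1,3.4,-36.6],0.0],[90,[-13.1,3.3,-36.6],0.0],[90,[-13.1,3.3,-36.6],0.0],[90,[-13.1,3.3,-36.6],0.0],[90,[-13.1,3.3,-36.6],0.0]]'
python3 -m pendant '[[90,[-13.1,3.3,-36.6],0.0]]'
```

```bash
python3 -m pendant '[[90,[-14,3.4,-36],0],[90,[-14,3.4,-36],0],[90,[-14,3.4,-36],0],[90,[-14,3.4,-36],0],[90,[-14,3.4,-36],0]]'|egrep 'tcp|orien'
python3 -m pendant '[[90,[-13,3.4,-36],0],[90,[-13,3.3,-36],0],[90,[-13,3.3,-36],0],[90,[-13,3.3,-36],0],[90,[-13,3.3,-36],0]]'|egrep 'tcp|orien'
python3 -c "
from h import *
st()
plan([510,125,180],1.595,grip=90)"
```

```text
tcp_pos: [768.0, 101.2, 468.8]
orientation: [[0.449, -0.028, 0.893], [0.061, 0.998, 0.001], [-0.891, 0.053, 0.45]]
tcp_pos: [564.4, 113.5, 449.1]
orientation: [[0.458, -0.028, 0.889], [0.062, 0.998, -0.0], [-0.887, 0.055, 0.458]]
t 13.5 pos [564.4 113.5 449.1] yaw 1.599 down [ 0.458  0.062 -0.887] F [-0.9 -0.1  0.1] w 60.4 j [ 0.05 -0.04  1.45  0.04  1.26 -1.53]
t 13.5 pos [564.4 113.5 449.1] yaw 1.599 n 7
python3 -m pendant '[[90,[30.6,-0.2,-24.5],0.001],[90,[30.6,-0.3,-24.5],0.001],[90,[30.6,-0.3,-24.5],0.001],[90,[30.6,-0.3,-24.5],0.001],[90,[30.6,-0.3,-24.5],0.001]]'
python3 -m pendant '[[90,[30.6,-0.3,-24.5],0.001],[90,[30.6,-0.3,-24.5],0.001]]'
```

```bash
python3 -m pendant '[[90,[30,0.3,-25],0],[90,[30,0.3,-25],0],[90,[30,0.3,-24],0],[90,[30,0.3,-24],0],[90,[30,0.3,-24],0]]'|egrep 'tcp|orien'
python3 -c "
from h import *
st()
plan([525,130,58],1.595,grip=90)"
```

```text
tcp_pos: [521.6, 125.7, 274.6]
orientation: [[0.494, -0.032, 0.869], [0.066, 0.998, -0.001], [-0.867, 0.058, 0.495]]
t 13.92 pos [521.6 125.7 274.6] yaw 1.6025 down [ 0.494  0.066 -0.867] F [ 0.5 -0.1 -0.7] w 61.0 j [ 0.09 -0.07  1.91  0.03  0.78 -1.51]
t 13.92 pos [521.6 125.7 274.6] yaw 1.6025 n 6
python3 -m pendant '[[90,[31.6,-1.4,-17.4],0.001],[90,[31.6,-1.4,-17.4],0.001],[90,[31.6,-1.4,-17.4],0.001],[90,[31.6,-1.5,-17.4],0.001],[90,[31.6,-1.5,-17.4],0.001]]'
python3 -m pendant '[[90,[31.6,-1.5,-17.4],0.001]]'
```

```bash
python3 -m pendant '[[90,[31,-0.5,-18],0],[90,[31,-0.5,-18],0],[90,[30,-0.5,-18],0],[90,[30,-0.5,-18],0],[90,[20,-0.5,-12],0]]'|egrep 'tcp|orien'
python3 -c "
from h import *
st()
plan([535,130,62],1.595,grip=90,N=3)"
```

```text
tcp_pos: [514.3, 133.1, 107.4]
orientation: [[0.504, -0.032, 0.863], [0.068, 0.998, -0.002], [-0.861, 0.059, 0.505]]
t 14.33 pos [514.3 133.1 107.4] yaw 1.6032 down [ 0.504  0.068 -0.861] F [-0.3  0.4  0.4] w 61.0 j [ 0.12  0.13  2.22  0.03  0.27 -1.5 ]
t 14.33 pos [514.3 133.1 107.4] yaw 1.6032 n 3
python3 -m pendant '[[90,[16.4,-2.1,-1.7],0.003],[90,[16.4,-2.1,-1.7],0.003],[90,[16.4,-2.2,-1.7],0.003]]'
```

```bash
python3 -m pendant '[[90,[15,-2,2],0],[90,[14,-2,4],0]]'|egrep 'tcp|orien'
python3 -c "
from h import *
st()
plan([540,130,64],1.595,grip=90,N=2)"
```

```text
tcp_pos: [529.1, 130.8, 80.8]
orientation: [[0.498, -0.033, 0.867], [0.067, 0.998, -0.001], [-0.865, 0.059, 0.499]]
t 14.5 pos [529.1 130.8  80.8] yaw 1.6035 down [ 0.498  0.067 -0.865] F [ 0.   0.8 -0.1] w 60.7 j [ 0.1   0.19  2.22  0.08  0.2  -1.55]
t 14.5 pos [529.1 130.8  80.8] yaw 1.6035 n 2
python3 -m pendant '[[90,[9.9,-1.1,0.5],0.004],[90,[9.9,-1.1,0.5],0.004]]'
```

```bash
python3 -m pendant '[[90,[6,-0.5,5],0],[90,[4,-0.5,6],0]]'|egrep 'tcp|orien|force'
python3 -c "
from h import *
st()
plan([565,130,64],1.595,grip=90,N=2)"
```

```text
tcp_pos: [543.1, 130.1, 75.8]
orientation: [[0.495, -0.032, 0.868], [0.067, 0.998, -0.002], [-0.866, 0.059, 0.496]]
force: [0.6, 1.5, 0.9]
t 14.67 pos [543.1 130.1  75.8] yaw 1.6026 down [ 0.495  0.067 -0.866] F [0.6 1.5 0.9] w 61.3 j [ 0.1   0.22  2.2   0.09  0.2  -1.57]
t 14.67 pos [543.1 130.1  75.8] yaw 1.6026 n 2
python3 -m pendant '[[90,[10.5,-0.8,6.6],0.004],[90,[10.5,-0.7,6.6],0.004]]'
```

```bash
python3 -m pendant '[[90,[8,-0.3,-3],0],[90,[8,-0.3,-2],0]]'|egrep 'tcp|orien|force'
python3 -c "
from h import *
st()
plan([556,130,60],1.595,grip=90,N=2)"
```

```text
tcp_pos: [551.7, 130.7, 63.4]
orientation: [[0.503, -0.032, 0.864], [0.068, 0.998, -0.003], [-0.861, 0.06, 0.504]]
force: [-0.3, 0.3, 0.4]
t 14.83 pos [551.7 130.7  63.4] yaw 1.6026 down [ 0.503  0.068 -0.861] F [-0.3  0.3  0.4] w 61.0 j [ 0.1   0.25  2.21  0.12  0.15 -1.6 ]
t 14.83 pos [551.7 130.7  63.4] yaw 1.6026 n 2
python3 -m pendant '[[90,[2.5,-0.5,1.0],0.004],[90,[2.5,-0.5,1.0],0.004]]'
```

```bash
python3 -m pendant '[[90,[5,-0.3,3],0],[90,[4,-0.3,5],0]]'|egrep 'tcp|force'
python3 -m pendant '[[90,[3.5,-0.3,5],0],[90,[3.5,-0.3,5],0]]'|egrep 'tcp|force'
python3 -c "
from h import *
st()"
```

```text
tcp_pos: [564.0, 130.8, 60.0]
force: [-3.3, 0.5, 2.3]
tcp_pos: [574.8, 130.8, 58.8]
force: [-6.6, -1.9, 5.7]
t 15.17 pos [574.8 130.8  58.8] yaw 1.6027 down [ 0.501  0.068 -0.863] F [-6.6 -1.9  5.7] w 61.0 j [ 0.09  0.29  2.17  0.14  0.16 -1.63]
```

```bash
python3 -m pendant '[[90,[3,0,5],0],[90,[3,0,5],0]]'|egrep 'tcp|force'
python3 -m pendant '[[90,[3,0,5],0],[90,[3,0,5],0]]'|egrep 'tcp|force'
python3 -m pendant '[[90,[2.5,0,4],0]]'|egrep 'tcp|force'
python3 -c "
from h import *
st()"
```

```text
tcp_pos: [584.6, 131.4, 58.3]
force: [-5.4, -0.4, 4.2]
tcp_pos: [594.1, 132.0, 58.0]
force: [-6.2, 0.1, 4.8]
tcp_pos: [598.1, 132.3, 57.9]
force: [-5.8, -0.8, 5.5]
t 15.58 pos [598.1 132.3  57.9] yaw 1.6041 down [ 0.49   0.07  -0.869] F [-5.8 -0.8  5.5] w 60.5 j [ 0.09  0.31  2.11  0.13  0.2  -1.62]
```

```bash
python3 -m pendant '[[90,[2,0,3.5],0]]'|egrep 'tcp|force'
python3 -m pendant '[[90,[2,0,3],0]]'|egrep 'tcp|force'
python3 -m pendant '[[90,[2,0,3],0]]'|egrep 'tcp|force'
```

```text
tcp_pos: [601.2, 132.6, 57.9]
force: [-6.5, -1.1, 4.0]
tcp_pos: [604.0, 132.8, 57.6]
force: [-2.3, -0.9, -2.6]
tcp_pos: [606.6, 133.0, 57.0]
force: [-5.3, -0.5, 3.9]
```

```bash
python3 -m pendant '[[90,[1,0,2],0]]'|egrep 'tcp|force'
python3 -m pendant '[[90,[-0.5,0,0],0]]'|egrep 'tcp|force'
python3 - <<'E'
from h import *
st()
t=cam('top');s=cam('scene');w=cam('wrist')
g=lambda i:(255*(i/255.)**0.5).astype('uint8')
a=cv2.resize(g(s['image'][120:240,100:230]),None,fx=3.3,fy=3.3,interpolation=cv2.INTER_CUBIC)
b=cv2.resize(g(w['image']),(368,276),interpolation=cv2.INTER_CUBIC)
c=cv2.resize(g(t['image'][68:168,190:260]),None,fx=3,fy=3,interpolation=cv2.INTER_CUBIC)
m=np.zeros((600,800,3),'uint8');m[:a.shape[0],:a.shape[1]]=a;m[:276,432:800]=b;m[290:590,500:710]=c
cv2.imwrite('pics/m5.png',m)
E
```

```text
tcp_pos: [607.4, 133.2, 56.7]
force: [-10.8, -1.9, 9.5]
tcp_pos: [606.7, 133.1, 57.0]
force: [-1.5, -0.9, 0.2]
t 16.0 pos [606.7 133.1  57. ] yaw 1.6052 down [ 0.479  0.071 -0.875] F [-1.5 -0.9  0.2] w 60.6 j [ 0.09  0.33  2.08  0.13  0.23 -1.62]
```

View pics/m5.png

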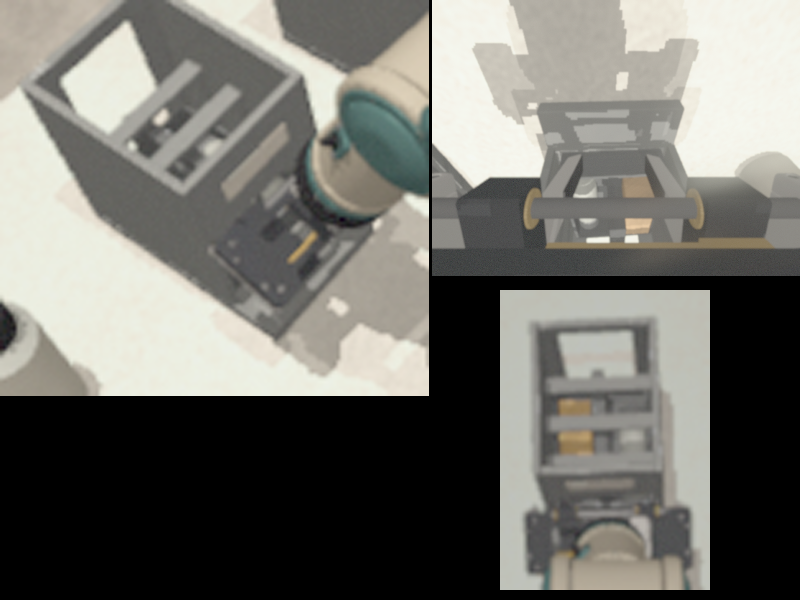

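```bash
python3 -m pendant '[[90,[-8,0,-15],0],[90,[-18,0,-28],0],[90,[-22,0,-30],0],[90,[-25,0,-28],0],[90,[-28,0,-28],0]]'|egrep 'tcp|force'
python3 -m pendant '[[90,[-30,0,-28],0],[90,[-30,0,-28],0],[90,[-30,0,-28],0],[90,[-30,0,-20],0],[90,[-25,0,-20],0]]'|egrep 'tcp|force'
python3 - <<'E'
from h import *
st()
t=cam('top');s=cam('scene');w=cam('wrist')
np.save('t5.npy',t,allow_pickle=True);np.save('s5.npy',s,allow_pickle=True);np.save('w5.npy',w,allow_pickle=True)
g=lambda i:(255*(i/255.)**0.5).astype('uint8')
a=cv2.resize(g(s['image'][110:230,100:220]),None,fx=3.5,fy=3.5,interpolation=cv2.INTER_CUBIC)
b=cv2.resize(g(w['image']),(368,276),interpolation=cv2.INTER_CUBIC)
c=cv2.resize(g(t['image'][68:168,195:255]),None,fx=3.2,fy=3.2,interpolation=cv2.INTER_CUBIC)
m=np.zeros((600,800,3),'uint8');m[:a.shape[0],:a.shape[1]]=a;m[:276,432:800]=b;m[278:598,500:692]=c
cv2.imwrite('pics/m6.png',m)
E
```

```text
tcp_pos: [458.2, 125.9, 86.5]
force: [-0.5, -0.4, 0.7]
tcp_pos: [275.2, 115.2, 152.5]
force: [0.6, 0.9, 0.7]
t 16.98 pos [275.2 115.2 152.5] yaw 1.5989 down [ 0.511  0.069 -0.857] F [0.6 0.9 0.7] w 60.9 j [ 0.21 -0.39  2.45 -0.08  0.54 -1.31]
```

View pics/m6.png

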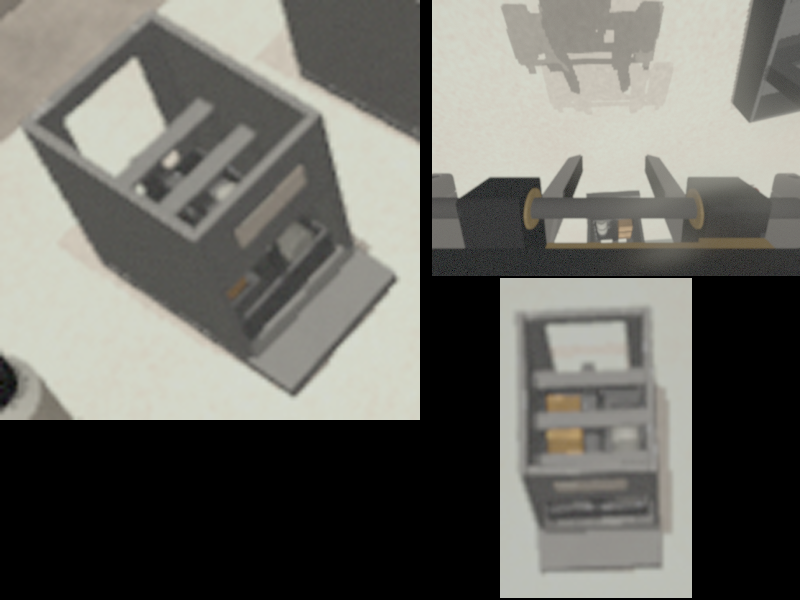

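Run:
```python
from h import *
t=np.load('t5.npy',allow_pickle=True).item();s=np.load('s5.npy',allow_pickle=True).item()
g=lambda i:(255*(i/255.)**0.45).astype('uint8')
r=lambda i,f:cv2.resize(g(i),None,fx=f,fy=f,interpolation=cv2.INTER_CUBIC)
m=np.zeros((600,800,3),'uint8')
def put(i,x,y): m[y:y+i.shape[0],x:x+i.shape[1]]=i
put(r(t['image'][120:165,200:250],8),0,0); put(r(t['image'][118:163,275:325],8),400,0)
put(r(s['image'][165:225,155:220],3.7),0,370); put(r(s['image'][105:165,210:270],3.7),400,370)
cv2.imwrite('pics/m7.png',m)
```

```text
(no output)
```

View pics/m7.png

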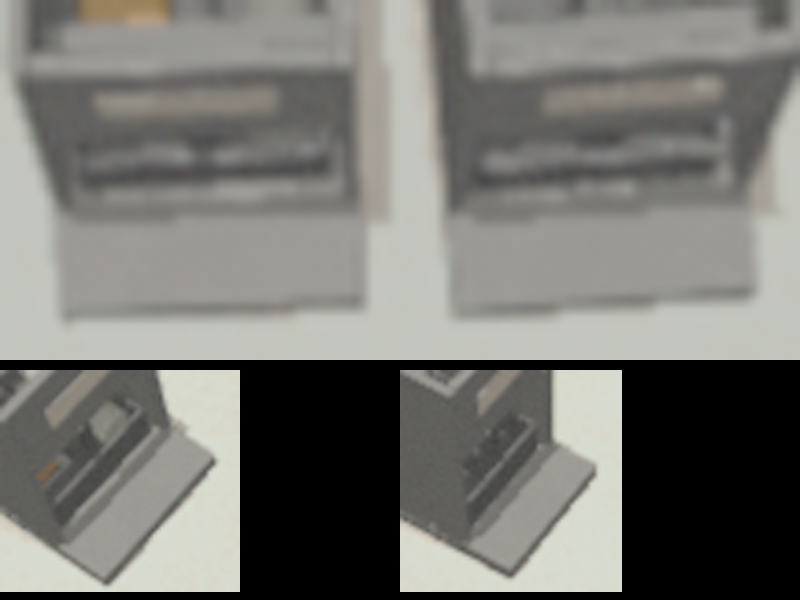

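```bash
python3 -c "
from h import *
st(); print(job_done())"
```

```text
t 17.13 pos [275.7 115.9 153.3] yaw 1.6022 down [ 0.514  0.071 -0.855] F [-0.6 -0.6  0.2] w 60.8 j [ 0.21 -0.39  2.45 -0.08  0.54 -1.32]
the job is handed in; nothing more can be done
None
```

The tray is in the empty (left, +y) bay, and by my last pictures it is fully home behind the threshold, with the carton and the torch still in it. The job was handed in at 17.1 s, with the arm clear and the wrist force near zero.

**How it went:** I lifted the small loaded tray by its handle, set its nose over the threshold and let go. I then pushed its end in with the fingers until the gripper's body was near the bin front, about 40 mm short of home. The interface only turns the tool about its own axis, so I ran the arm to its reach limit, which left the tool tilted about 27–30°. With that tilt the fingertips could push the tray the rest of the way.

**Last checks:**
- **Drop and stop:** The push force dipped as the tray's end passed the threshold. It then rose to 10.8 N, which I read as the tray against the back posts.
- **Position:** Beside the tray in the full rack, this one sits the same or about 2 mm deeper, within the 3 mm play. I judged that it lies flat from the pictures and the force dip, not by a direct measurement.
- **Forces:** The highest I read was a brief 28.7 N while closing on the handle, when the tool had sunk about 8 mm too low. The rest of the job stayed near 14 N or below.
- **Bystanders:** I did not go near the paint can, spray can or tape roll, but I took no separate final check of their positions.

**Disagreements:** After I set the tray down, the camera estimates of its near end differed by about 15–20 mm. I found it by touch instead. The tool's tilt and height also drifted a little with each row, and I corrected for that as I went.

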